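# Pop the embossing die and trap it in the chute

## Robot

A 7-joint arm with a two-finger parallel gripper is mounted at the origin on the work surface. World frame = base frame: x ahead of the robot, y to its left, z up, the work surface at z = 0. Lengths are in m, angles in rad, forces in N, time in s.
With the tool pointing down it reaches from about 0.4 to 0.85 m from the base axis. Payload 10.4 kg.
Tool frame: the origin (TCP) lies at the very end of the fingers, on their centre line; the grasp point (between the pads) lies 19 mm behind it (manip.grip_point_offset is the distance from the TCP to the grasp point, in m); z points along the fingers, y is the line along which they close (so a half turn about z gives the same grasp; the last joint's range is limited). The gripper opens to 85 mm and grips with 20 to 120 N. Pads are 22 mm wide; open, the fingers measure 114 mm over their backs; the gripper's body (76 mm by 85 mm) begins 54 mm behind the grasp point. The pads swing forward as they close: fully open they stand 13 mm farther back than shut.
Start: joints at [-1.266, 0.332, -0.065, 1.46, 0.022, 1.35, -0.088], TCP at [0.201, 0.592, 0.199] pointing down, gripper open.
Joint ranges: [-2.6, 2.6], [-0.5, 2.12], [-1.47, 1.34], [0.16, 2.42], [-1.27, 4.41], [0.06, 2.06], [-2.6, 2.6]. Speed limits (rad/s): [2.22, 2.22, 2.79, 2.79, 3.14, 3.14, 3.14].

## Interface

Orientations are given as a unit quaternion [x, y, z, w].
In Python, from plant import manip gives the robot as it stands.
- The arm moves only by the tool apply_moves, never from a script. Its argument "motion" is a list of rows, each a list of 3 entries, a list of its own where there are three numbers: the opening, from 0 (shut) to 1 (fully open), then the shift along the tool's x, y, z scaled (see below), then the turn, a rotation vector about the tool's x, y, z scaled (see below). In form: [[fingers, [tx, ty, tz], [wx, wy, wz]], ...]. A call has 1 to 20 rows; each row is the pose to reach, as a shift and turn from the pose commanded when the call began, along the tool's axes at that moment; what a row does not reach only later rows make up. The controller multiplies each number of a shift by 0.4 m and each number of a turn by 90 degrees. A row lasts 1/12 s, in which the tool goes at most 41.7 mm and 7.16 degrees, less where a joint would pass 70% of its speed; a pose out of reach is approached as far as the arm can. A call with a number of a shift or a turn outside -1 to 1 is refused whole. A call with a gripper value outside its range is refused whole. The fingers move at their own pace and stop on an object; "grip_force" is the grip in N (left out, the last holds). Time passes only in rows, so rows that repeat a pose let the fingers close. It gives the time, the measured TCP pose, the force, the opening and the grip force at its end, in the units of the state.
- manip.read_state(): the state, without advancing time (a new reading comes with each control period).
- manip.snapshot(name): name is "side" or "top" or "wrist"; returns the picture (420x560x3 uint8, red, green, blue); there is no depth.
- manip.get_calibration(name): a dict with "camera_matrix" (3x3 intrinsics, pixels), "R" (3x3) and "t" (3): a world point X has camera coordinates R X + t. Camera axes: x right, y down, z forward; pixel columns grow to the right and rows downward; lengths in m; the calibration is good to about 2 mm. A picture is of the moment at which its call begins: read the wrist's pose just before it. get_calibration takes no time and is no camera call; for the wrist camera it gives the pose at the moment of the call.
- manip.finish_job(): hands the job in; it is judged then, once.
Trained networks look in the newest picture that a camera, given by its name, has taken for a name from the list of things; names that differ only in an ending like _2 or _b are one class to them, and where a whole thing is asked for, a point or a joint stands for the part that bears it (a point fixed in the world has none). Each returns a list of dicts, best first, with "score" (0 to 1); they miss things now and then, are a little off and sometimes report something else, mostly with a low value. They report only what shows in the picture. A call takes as long as a camera call. They do not tell look-alikes from the thing itself.
- manip.search_frame(camera, target): "xy" ([column, row] in pixels, amid what is visible of it).
The state is a dict: "time": time; "qpos": joint angles; "qd": joint speeds; "effort": joint torques, N m; "ee_pos": TCP position; "eef_rot": TCP orientation; "contact_force": force on the tool from outside, world axes, zero at the start; "torque": the same for the moment, N m; "width": finger opening in m; "finger_force": force on a finger pad.
Only numpy, scipy, OpenCV 4.12 (cv2) and the standard library are available. Lean on these libraries where they do the work, as an engineer would, in place of code of your own. Each camera call takes 0.05 s, during which the arm holds its last target. There are 200 camera calls.

## Task

Pop the brass embossing die out of its sloping cradle: press the key beside the chute all the way down with one finger, while your other finger stands in the chute below the die and stops it as it slides, before it runs off the lower end. Finish while still holding: key down, die at rest in the chute against your finger. Do not pick the die up, and leave the cup, the jar and the wooden block where they are.

Things in the scene. Friction and masses are not known exactly. Their poses are not given: they have to be found in the camera images.
- chute: Fixed aluminium chute on a wooden stand, sloping 15 degrees down. Origin: on the bed, 75 mm above the table, where the middle of the die starts. +x points down the slope, y left across it, z square out of the bed. Inside width 52 mm; side walls 6 mm thick, 10 mm above the bed. Slippery: the die never stops on it by itself, and slides its length in a fraction of a second once freed.
- chute_end (a point): Middle of the open lower end of the chute, on the bed surface, at chute x = 118 mm. Past it the die drops to the table.
- gate (a point): Middle of the slot in the bed (chute x = 26 mm) where the steel gate stands: 5 mm thick, 46 mm wide, 8 mm above the bed at the start. It holds the die against a spring plunger, which kicks the die about 22 mm down the slope when the gate sinks. This point itself stays on the bed.
- die_center (a point): Centre of the loose brass die: a block 44 mm along the slope, 48 mm across, 16 mm thick, about 0.28 kg, a triangle outline on top. Axes as the chute's. Freed, it leans on what stops it with a fraction of a newton to 2 N. Well trapped, its centre is 15 to 85 mm down the slope from its start.
- key_top (a point): Middle of the top of the key, a steel pad 75 mm long down the slope, 32 mm wide, left of the chute: 62 mm sideways from the chute's middle line, abreast of chute x = 66 mm. The pad slopes like the bed: its top is 16 mm straight above the bed's plane at rest, 4 mm when fully down. It moves straight down and takes the gate along. The stopping finger must already stand in the chute as it goes down.
- key (a joint): How far the key is pressed down, m: 0 at rest, 0.012 fully down (hard stop). Spring: 3 N to start, 7 N fully down. The gate lets the die go at about 0.008; it counts as held down above 0.009.
- cup_center (a point): Bystander, loose: clear plastic cup, rim diameter 72 mm, 85 mm tall; point half-way up.
- jar_center (a point): Bystander, loose: white ceramic jar with dark wooden cap, diameter 54 mm, 75 mm tall; point half-way up.
- block_center (a point): Bystander, loose: wooden hand block 70 x 45 mm, 22 mm high, with a round knob, 46 mm tall in all; point half-way up.
Mind the look-alikes: they are no part of the job. What is shaped like the part that bears chute but blue or orange is not meant.

How it is judged:
On the way:
1. the key is being pressed while the die is still in its place (value of joint key above 0.003 m and x of die_center in the frame of chute below 0.008 m).
At the end, for the whole second after the job is handed in: The key is held more than 9 mm down, and the die lies flat on the chute bed (centre within 5 mm of its normal height, tilt under 0.15 rad), popped out (centre 15 to 85 mm down the slope from its starting place), at rest (under 20 mm/s) and leaning on a finger (over 0.05 N) (value of joint key above 0.009 m and x of die_center in the frame of chute between 0.015 and 0.085 m and z of die_center in the frame of chute between 0.003 and 0.013 m and angle between the z axis of die_center and the z axis of chute, either way round below 0.15 rad and contact force between the fingers and die above 0.05 N and linear speed of die below 0.02 m/s); the arm keeps its last pose, push and grip.
It fails at once if the die slid off the lower end of the chute (x of die_center in the frame of chute above 0.11 m).
It fails at once if the die was lifted off the chute bed (z of die_center in the frame of chute above 0.02 m).
It fails at once if the cup was moved (distance of cup_center from where it was at the start of the episode above 0.015 m).
It fails at once if the jar was moved (distance of jar_center from where it was at the start of the episode above 0.015 m).
It fails at once if the wooden block was moved (distance of block_center from where it was at the start of the episode above 0.015 m).
It also fails if it takes over 32 s, if anything falls off the work surface, if the arm or the gripper's body presses on something with over 40 N, if the wrist force passes 120 N, or if a joint passes its speed limit or range.

## Working session

There is one attempt and no reset: what is moved stays moved. The work goes in short steps, Python scripts to look and compute and a tool call to move; the robot and the scene stay as the last step left them, time stands still between calls to the robot, and variables do not carry over. Pictures are saved under pics/ and viewed, at most 10 in all, crops included, and the job is handed in when it is done.

Besides the shell and the picture viewer there is one more tool, called after ">>>" as name(argument=value, ...) on one line, values as JSON. apply_moves: Moves the arm, as the interface text tells. Shifts and turns lie within -1 to 1; 1 stands for 0.4 m of shift or 90 degrees of turn. Its arguments: {"type":"object","properties":{"motion":{"type":"array","items":{"type":"array"}},"grip_force":{"type":"number"}},"required":["motion"]}

```bash
mkdir -p pics; ls; python3 - <<'E'
from plant import manip
import cv2,numpy as np
s=manip.read_state();print(s)
for n in("top","side"):
    im=manip.snapshot(n);cv2.imwrite(f"pics/{n}0.png",im[:,:,::-1])
    c=manip.get_calibration(n);print(n,c)
    for t in("chute","chute_end","gate","die_center","key_top","cup_center","jar_center","block_center"):
        print(t,[(np.round(d["xy"]),round(d["score"],2)) for d in manip.search_frame(n,t)][:4])
E
```

```text
pics
{'time': 0.0, 'qpos': array([-1.26560658,  0.33286546, -0.06467261,  1.46095275,  0.02161389,
        1.34991715, -0.08848892]), 'qd': array([ 0.00142532,  0.00159978, -0.00013082, -0.00072107,  0.00072675,
       -0.00069652,  0.00098516]), 'effort': array([ 3.30188350e-04, -6.25461674e+01,  4.92157589e-02, -3.91616070e+01,
        1.61273143e-02,  1.01385493e-02,  5.35535264e-06]), 'ee_pos': array([0.20110906, 0.59130372, 0.19841445]), 'eef_rot': array([ 1.63157404e-01,  9.86599786e-01, -7.19828532e-04, -7.29064747e-05]), 'contact_force': array([ 0.49300313, -0.23335251, -0.07143729]), 'torque': array([ 0.03365894, -0.0542548 , -0.04941836]), 'finger_force': 0.0, 'width': 0.08500674377517298}
top {'camera_matrix': array([[506.46835302,   0.        , 277.58296231],
       [  0.        , 506.46835302, 214.81024891],
       [  0.        ,   0.        ,   1.        ]]), 'R': array([[ 0.01793924, -0.99973336, -0.01453953],
       [-0.98789195, -0.0154817 , -0.15436906],
       [ 0.1541028 ,  0.01713275, -0.98790627]]), 't': array([0.00526159, 0.4752991 , 1.24615557])}
chute [(array
[... 1049 characters left out ...]
0.45021244,  0.07425603,  1.26762432])}
chute [(array([315., 150.]), 0.94), (array([204., 144.]), 0.91), (array([210., 330.]), 0.82), (array([320., 237.]), 0.64)]
chute_end [(array([322., 238.]), 0.93), (array([213., 334.]), 0.85), (array([316., 152.]), 0.77), (array([206., 144.]), 0.56)]
gate [(array([323., 237.]), 0.91), (array([211., 328.]), 0.86), (array([206., 144.]), 0.8), (array([315., 149.]), 0.58)]
die_center [(array([310., 238.]), 0.62)]
key_top [(array([207., 304.]), 0.94), (array([203., 131.]), 0.74), (array([314., 219.]), 0.6)]
cup_center [(array([267., 198.]), 0.57)]
jar_center [(array([373., 287.]), 0.71)]
block_center [(array([331., 318.]), 0.62), (array([314., 219.]), 0.35)]
```

View pics/top0.png

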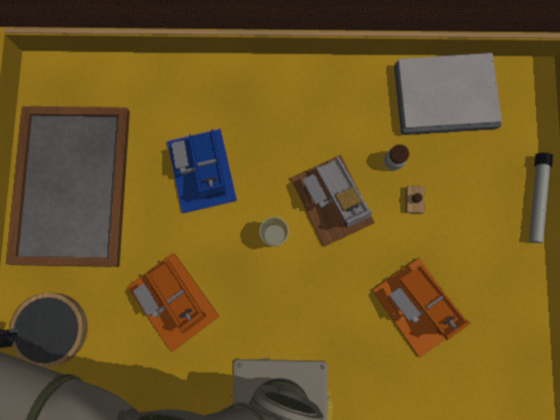

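View pics/side0.png

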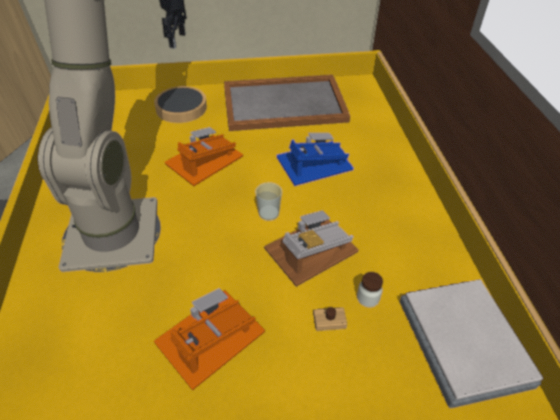

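```bash
python3 - <<'E'
import cv2
im=cv2.imread("pics/top0.png");cv2.imwrite("pics/top0c.png",cv2.resize(im[130:250,260:420],None,fx=5,fy=5,interpolation=2))
E
```

```text
(no output)
```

View pics/top0c.png

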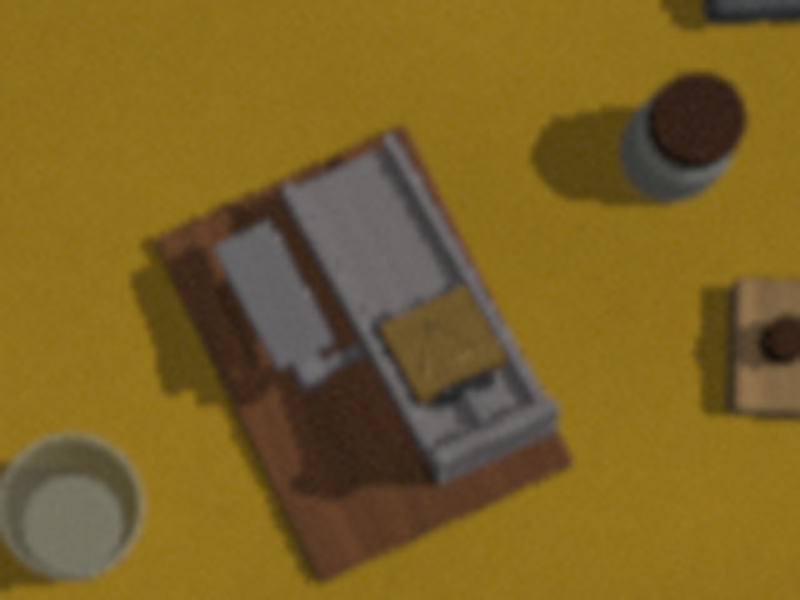

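The only silver chute with a brass die is at top pixel (339,190), die at (348,198). The blue one at (203,170) and the orange ones at (172,300) and (420,305) are look-alikes with no die. The crop confirms this: the lower end points up-left and the key lies on its left. Next I fit its pose.

```bash
cat > h.py <<'E'
import numpy as np
from scipy.optimize import least_squares
from scipy.spatial.transform import Rotation as R
def chuteR(yaw): return (R.from_euler('z',yaw)*R.from_euler('y',np.radians(15))).as_matrix()
def proj(c,X):
    p=(np.asarray(c["R"])@np.asarray(X).T).T+c["t"]; q=p@np.asarray(c["camera_matrix"]).T
    return q[:,:2]/q[:,2:]
s15,c15=np.sin(np.radians(15)),np.cos(np.radians(15))
KZ=np.array([-s15,0,c15])*0.016  # world up, 16mm, in chute axes
DIE=np.array([[22,24,16],[22,-24,16],[-22,-24,16],[-22,24,16]])/1e3
KEY=np.array([[103.5,78,0],[103.5,46,0],[28.5,46,0],[28.5,78,0]])/1e3+KZ
def fit(c,P,px,p0):
    f=lambda v:(proj(c,P@chuteR(v[2]).T+[v[0],v[1],.075])-px).ravel()
    r=least_squares(f,p0,loss='soft_l1'); return r.x,f(r.x).reshape(-1,2)
def target(v,xf,yf,h):
    """TCP pose: point above bed (h along chute z); tool y=chute y, z=-chute z"""
    C=chuteR(v[2]); p=C@[xf,yf,h]+[v[0],v[1],.075]
    return p,np.c_[-C[:,0],C[:,1],-C[:,2]]
def delta(s,p,T):
    T0=R.from_quat(s["eef_rot"]).as_matrix()
    return np.round(T0.T@(p-s["ee_pos"])/.4,4),np.round(R.from_matrix(T0.T@T).as_rotvec()/(np.pi/2),4)
E
python3 - <<'E'
from h import *
from plant import manip
c=manip.get_calibration("top")
u=np.array([[378,322],[465,287],[508,355],[425,402],[215,245],[270,220],[335,345],[280,370]])/5+[260,130]
v,e=fit(c,np.r_[DIE,KEY],u,[.55,-.1,.45]);print(v,e.round(1))
p,T=target(v,.072,.031,.12);print(p,delta(manip.read_state(),p,T))
E
```

```text
[ 0.50637324 -0.16224052  0.45881163] [[ 0.3  0.8]
 [ 0.5 -0.4]
 [ 0.4  0.5]
 [-0.8 -0.5]
 [-0.5  0.5]
 [ 0.   0.1]
 [ 0.4 -0.7]
 [-0.4 -0.2]]
[ 0.58284419 -0.08989034  0.17227613] (array([-1.4519, -1.3062,  0.0673]), array([ 0.0656,  0.158 , -0.4978]))
```

>>> apply_moves(motion=[[0.57, [-0.75, -0.65, -0.1], [0.066, 0.158, -0.498]], [0.57, [-0.75, -0.65, -0.1], [0.066, 0.158, -0.498]], [0.57, [-0.75, -0.65, -0.1], [0.066, 0.158, -0.498]], [0.57, [-0.75, -0.65, -0.1], [0.066, 0.158, -0.498]], [0.57, [-0.75, -0.65, -0.1], [0.066, 0.158, -0.498]], [0.57, [-0.75, -0.65, -0.1], [0.066, 0.158, -0.498]], [0.57, [-0.75, -0.65, -0.1], [0.066, 0.158, -0.498]], [0.57, [-0.75, -0.65, -0.1], [0.066, 0.158, -0.498]], [0.57, [-0.75, -0.65, -0.1], [0.066, 0.158, -0.498]], [0.57, [-0.75, -0.65, -0.1], [0.066, 0.158, -0.498]], [0.57, [-0.75, -0.65, -0.1], [0.066, 0.158, -0.498]], [0.57, [-0.75, -0.65, -0.1], [0.066, 0.158, -0.498]], [0.57, [-0.75, -0.65, -0.1], [0.066, 0.158, -0.498]]])

```text
time: 1.98
ee_pos: [0.4013, 0.2495, 0.2392]
eef_rot: [-0.226, 0.965, -0.03, -0.127]
contact_force: [-0.7, 0.7, -0.8]
width: 0.0485
finger_force: 0.0
```

```bash
python3 - <<'E'
from h import *
from plant import manip
s=manip.read_state();print(s["time"],s["ee_pos"],s["width"],s["qpos"].round(2))
p,T=target([.5064,-.1622,.4588],.072,.031,.12);print(delta(s,p,T))
E
```

```text
1.9833 [0.40131396 0.24947744 0.23922921] 0.04849786739704208 [-0.69  0.19  0.08  1.58 -0.05  1.63  1.43]
(array([-0.0734, -0.9616,  0.1536]), array([ 0.    , -0.0001,  0.0001]))
```

>>> apply_moves(motion=[[0.57, [-0.073, -0.96, 0.0], [0, 0, 0]], [0.57, [-0.073, -0.96, 0.0], [0, 0, 0]], [0.57, [-0.073, -0.96, 0.0], [0, 0, 0]], [0.57, [-0.073, -0.96, 0.0], [0, 0, 0]], [0.57, [-0.073, -0.96, 0.0], [0, 0, 0]], [0.57, [-0.073, -0.96, 0.0], [0, 0, 0]], [0.57, [-0.073, -0.96, 0.0], [0, 0, 0]], [0.57, [-0.073, -0.96, 0.0], [0, 0, 0]], [0.57, [-0.073, -0.96, 0.0], [0, 0, 0]], [0.57, [-0.073, -0.96, 0.1], [0, 0, 0]], [0.57, [-0.073, -0.96, 0.1], [0, 0, 0]], [0.57, [-0.073, -0.96, 0.1], [0, 0, 0]]])

```text
time: 2.98
ee_pos: [0.5868, -0.0861, 0.1911]
eef_rot: [-0.226, 0.965, -0.029, -0.129]
contact_force: [0.3, 1.1, 1.1]
width: 0.0486
finger_force: 0.0
```

```bash
python3 - <<'E'
from h import *
from plant import manip
import cv2
s=manip.read_state();print(s["time"],s["ee_pos"],s["width"],s["contact_force"])
v=[.5064,-.1622,.4588]
p,T=target(v,.072,.031,.12);print(delta(s,p,T))
c=manip.get_calibration("wrist")
im=manip.snapshot("wrist")[:,:,::-1].copy();cv2.imwrite("pics/w0.png",im)
for k in proj(c,np.r_[DIE,KEY]@chuteR(v[2]).T+[v[0],v[1],.075]): print(k.round()); cv2.drawMarker(im,tuple(int(a) for a in k),(0,0,255),0,10)
cv2.imwrite("pics/w0m.png",im)
E
```

```text
2.9833 [ 0.58683886 -0.08614377  0.19112052] 0.048557534835743356 [0.27063927 1.07227698 1.07618672]
(array([ 0.0002, -0.004 ,  0.0489]), array([ 0.001 , -0.0024,  0.001 ]))
[262. 146.]
[211. 145.]
[208.  96.]
[261.  96.]
[315. 223.]
[284. 223.]
[285. 148.]
[319. 148.]
```

View pics/w0m.png

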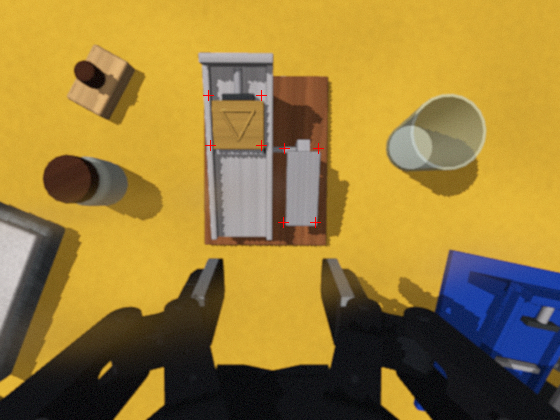

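The wrist view shows the die corners at about (212,100)–(264,150) and the key at about (286,152)–(319,226). The projections sit about 2 px left of and 3–4 px above those, so I refit.

```bash
python3 - <<'E'
from h import *
from plant import manip
import cv2
c=manip.get_calibration("wrist")
u=np.array([[264,150],[212,151],[212,100],[264,100],[317,226],[286,226],[288,152],[319,152]],float)
v,e=fit(c,np.r_[DIE,KEY],u,[.5064,-.1622,.4588]);print(v,e.round(1))
s=manip.read_state()
v2=(2*v+np.array([.5064,-.1622,.4588]))/3
print(v2)
for h in(.12,.05,.03,.02):p,T=target(v2,.072,.031,h);print(h,p,delta(s,p,T))
# fingertip inner side pixel->check height
for y in(-.031+.0,.031):
  for h in (0,.005,.01): 
    T0=R.from_quat(s["eef_rot"]).as_matrix();print(y,h,proj(c,[s["ee_pos"]+T0@[0,y*24.25/31,-h]]).round())
E
```

```text
[ 0.50999793 -0.15773064  0.46034303] [[ 0.  -0.4]
 [ 1.5 -1.5]
 [-1.2  0.2]
 [-0.3  0.3]
 [ 0.1  0.3]
 [-0.1  0.2]
 [-0.9  0.1]
 [ 1.6  0.1]]
[ 0.50879862 -0.15922043  0.45982869]
0.12 [ 0.58519595 -0.08679251  0.17227613] (array([-0.006 , -0.0008,  0.0517]), array([ 0.0003, -0.0005,  0.0012]))
0.05 [ 0.56896049 -0.09483289  0.10466132] (array([-0.0061, -0.0009,  0.2267]), array([ 0.0003, -0.0005,  0.0012]))
0.03 [ 0.56432179 -0.09713014  0.0853428 ] (array([-0.0062, -0.0009,  0.2767]), array([ 0.0003, -0.0005,  0.0012]))
0.02 [ 0.56200244 -0.09827876  0.07568355] (array([-0.0062, -0.0009,  0.3017]), array([ 0.0003, -0.0005,  0.0012]))
-0.031 0 [[230. 246.]]
-0.031 0.005 [[229. 249.]]
-0.031 0.01 [[228. 253.]]
0.031 0 [[310. 246.]]
0.031 0.005 [[311. 249.]]
0.031 0.01 [[312. 253.]]
```

>>> apply_moves(motion=[[0.57, [-0.006, 0, 0.1], [0, 0, 0]], [0.57, [-0.006, 0, 0.18], [0, 0, 0]], [0.57, [-0.006, 0, 0.227], [0, 0, 0]], [0.57, [-0.006, 0, 0.227], [0, 0, 0]], [0.57, [-0.006, 0, 0.227], [0, 0, 0]]])

```text
time: 3.45
ee_pos: [0.5695, -0.0948, 0.1061]
eef_rot: [-0.227, 0.965, -0.03, -0.127]
contact_force: [0.0, -0.7, 0.3]
width: 0.0486
finger_force: 0.0
```

```bash
python3 - <<'E'
from h import *
from plant import manip
import cv2
s=manip.read_state();print(s["time"],s["ee_pos"],s["width"],s["contact_force"])
v=[.5088,-.1592,.4598]
C=chuteR(v[2]);print("tcp in chute",C.T@(s["ee_pos"]-[v[0],v[1],.075]))
a=manip.snapshot("wrist");b=manip.snapshot("top")
c=manip.get_calibration("top");o=proj(c,[s["ee_pos"]])[0].astype(int);print(o)
cv2.imwrite("pics/w1.png",a[:,:,::-1])
E
```

```text
3.45 [ 0.56949188 -0.09475553  0.10611821] 0.048558232575605105 [ 0.04704173 -0.7454874   0.26611572]
tcp in chute [0.07210525 0.03081818 0.05153649]
[322 172]
```

View pics/w1.png

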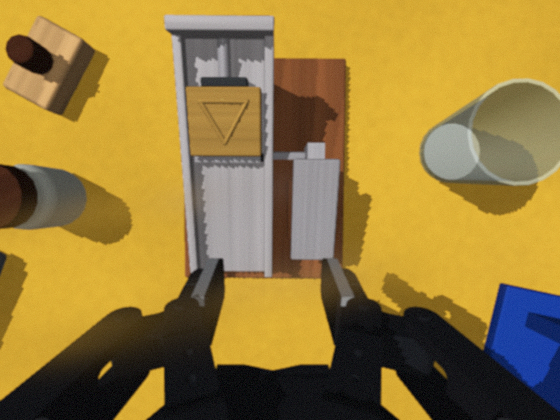

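>>> apply_moves(motion=[[0.57, [0, 0, 0.05], [0, 0, 0]], [0.57, [0, 0, 0.08], [0, 0, 0]], [0.57, [0, 0, 0.08], [0, 0, 0]], [0.57, [0, 0, 0.08], [0, 0, 0]], [0.57, [0, 0, 0.08], [0, 0, 0]]])

```text
time: 3.97
ee_pos: [0.5621, -0.1003, 0.075]
eef_rot: [-0.226, 0.965, -0.03, -0.127]
contact_force: [0.1, 0.6, 0.6]
width: 0.0487
finger_force: 0.0
```

>>> apply_moves(motion=[[0.57, [0, 0, 0.005], [0, 0, 0]], [0.57, [0, 0, 0.01], [0, 0, 0]], [0.57, [0, 0, 0.01], [0, 0, 0]], [0.57, [0, 0, 0.01], [0, 0, 0]]])

```text
time: 4.3
ee_pos: [0.5604, -0.1009, 0.0702]
eef_rot: [-0.226, 0.965, -0.03, -0.127]
contact_force: [0.7, -0.1, 0.3]
width: 0.0484
finger_force: 0.0
```

```bash
python3 - <<'E'
from h import *
from plant import manip
import cv2
s=manip.read_state();print(s["time"],s["ee_pos"],s["width"],s["contact_force"],s["torque"])
v=[.5088,-.1592,.4598]
C=chuteR(v[2]);print("tcp in chute",C.T@(s["ee_pos"]-[v[0],v[1],.075]))
a=manip.snapshot("wrist");b=manip.snapshot("side")
w=cv2.resize(a[:300],(400,214)); d=cv2.resize(b[170:300,250:400],(450,390),interpolation=2)
o=np.zeros((390,850,3),np.uint8);o[:214,:400]=w;o[:,400:]=d
cv2.imwrite("pics/w2.png",o[:,:800,::-1])
E
```

```text
4.3 [ 0.56037321 -0.10090561  0.07016026] 0.04840230922351226 [ 0.70405326 -0.0863874   0.292954  ] [ 0.13813595 -0.22212474  0.06117943]
tcp in chute [0.07088246 0.02935342 0.01398243]
```

View pics/w2.png

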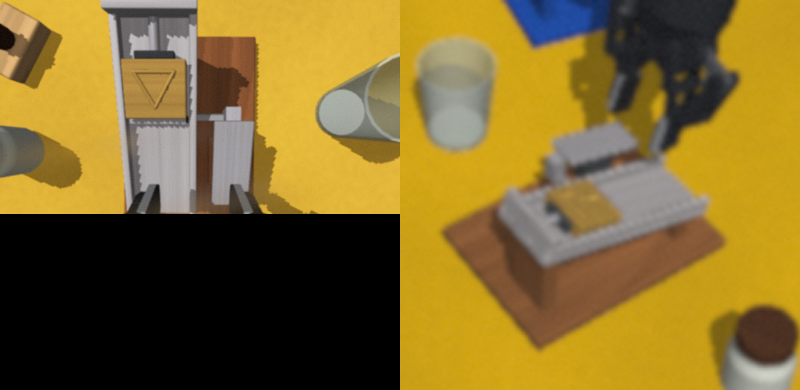

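```bash
python3 - <<'E'
from h import *
from plant import manip
s=manip.read_state();T0=R.from_quat(s["eef_rot"]).as_matrix()
v=[.5088,-.1592,.4598]
for n in("side","wrist"):
  c=manip.get_calibration(n)
  f=(lambda k:((k-[250,170])*3+[400,0]).round()) if n=="side" else (lambda k:(k*400/560).round())
  for h in(0,.005,.01,.02,.03,.04):print(n,h,f(proj(c,[s["ee_pos"]+T0@[0,y,-h] for y in(-.031,.031)])).tolist())
  print("key",f(proj(c,KEY@chuteR(v[2]).T+[v[0],v[1],.075])).tolist())
  print("end walls",f(proj(c,np.array([[.118,.032,.01],[.118,-.032,.01],[.118,.026,0],[.118,-.026,0]])@chuteR(v[2]).T+[v[0],v[1],.075])).tolist())
E
```

```text
side 0 [[646.0, 182.0], [602.0, 137.0]]
side 0.005 [[648.0, 177.0], [603.0, 133.0]]
side 0.01 [[650.0, 173.0], [605.0, 128.0]]
side 0.02 [[653.0, 164.0], [608.0, 119.0]]
side 0.03 [[657.0, 154.0], [611.0, 110.0]]
side 0.04 [[660.0, 145.0], [614.0, 101.0]]
key [[614.0, 117.0], [637.0, 139.0], [571.0, 158.0], [549.0, 135.0]]
end walls [[660.0, 149.0], [708.0, 195.0], [661.0, 162.0], [700.0, 199.0]]
wrist 0 [[157.0, 176.0], [229.0, 176.0]]
wrist 0.005 [[156.0, 178.0], [230.0, 178.0]]
wrist 0.01 [[155.0, 181.0], [231.0, 181.0]]
wrist 0.02 [[153.0, 186.0], [233.0, 186.0]]
wrist 0.03 [[150.0, 192.0], [236.0, 192.0]]
wrist 0.04 [[147.0, 199.0], [238.0, 199.0]]
key [[248.0, 206.0], [212.0, 206.0], [214.0, 122.0], [255.0, 122.0]]
end walls [[196.0, 221.0], [128.0, 221.0], [190.0, 215.0], [137.0, 215.0]]
```

>>> apply_moves(motion=[[0.5, [0, 0, 0.005], [0, 0, 0]], [0.5, [0, 0, 0.01], [0, 0, 0]], [0.5, [0, 0, 0.01], [0, 0, 0]], [0.5, [0, 0, 0.01], [0, 0, 0]]])

```text
time: 4.73
ee_pos: [0.5593, -0.1014, 0.0661]
eef_rot: [-0.226, 0.965, -0.03, -0.127]
contact_force: [0.7, 0.2, -0.2]
width: 0.0424
finger_force: 0.0
```

>>> apply_moves(motion=[[0.5, [0, 0, 0.005], [0, 0, 0]], [0.5, [0, 0, 0.008], [0, 0, 0]], [0.5, [0, 0, 0.008], [0, 0, 0]], [0.5, [0, 0, 0.008], [0, 0, 0]]])

```text
time: 5.07
ee_pos: [0.5586, -0.1018, 0.0631]
eef_rot: [-0.226, 0.965, -0.03, -0.127]
contact_force: [-0.2, 0.4, 0.2]
width: 0.0428
finger_force: 0.0
```

>>> apply_moves(motion=[[0.5, [0, 0, 0.005], [0, 0, 0]], [0.5, [0, 0, 0.005], [0, 0, 0]], [0.5, [0, 0, 0.005], [0, 0, 0]], [0.5, [0, 0, 0.005], [0, 0, 0]]])

```text
time: 5.4
ee_pos: [0.5582, -0.102, 0.0612]
eef_rot: [-0.226, 0.965, -0.03, -0.127]
contact_force: [-0.5, -0.5, 0.2]
width: 0.0426
finger_force: 0.0
```

```bash
python3 - <<'E'
from h import *
from plant import manip
import cv2
s=manip.read_state();print(s["time"],s["ee_pos"],s["width"],s["contact_force"],s["torque"])
v=[.5088,-.1592,.4598]
C=chuteR(v[2]);print("tcp in chute",C.T@(s["ee_pos"]-[v[0],v[1],.075]))
a=manip.snapshot("wrist");b=manip.snapshot("side")
d=cv2.resize(b[190:280,270:380],(550,450),interpolation=2)
cv2.imwrite("pics/w3s.png",d[:,:,::-1]); cv2.imwrite("pics/w3.png",a[:,:,::-1])
E
```

```text
5.4 [ 0.55816798 -0.10203292  0.06120193] 0.042577675845721336 [-0.53734556 -0.53102082  0.19064942] [ 0.10260953 -0.27602157 -0.00719457]
tcp in chute [0.07080897 0.02932181 0.0046884 ]
```

View pics/w3s.png

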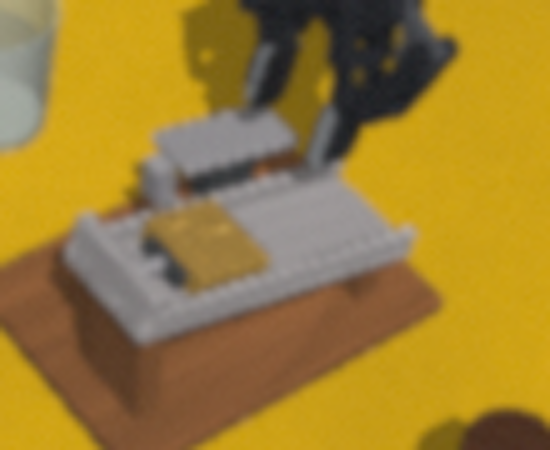

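```bash
python3 - <<'E'
from h import *
from plant import manip
s=manip.read_state();T0=R.from_quat(s["eef_rot"]).as_matrix()
c=manip.get_calibration("side")
for px in([255,108],[318,165]):
  u=np.array(px)/5+[270,190]
  r=least_squares(lambda q:(proj(c,[s["ee_pos"]+T0@[0,q[0],-q[1]]])-u).ravel(),[0,.01]).x;print(px,r)
E
python3 - <<'E'
import cv2
im=cv2.imread("pics/w3.png");cv2.imwrite("pics/w3c.png",cv2.resize(im[130:330,160:400],None,fx=3,fy=3,interpolation=2))
E
```

```text
[255, 108] [0.02362906 0.02864191]
[318, 165] [-0.02681785  0.03094072]
```

View pics/w3c.png

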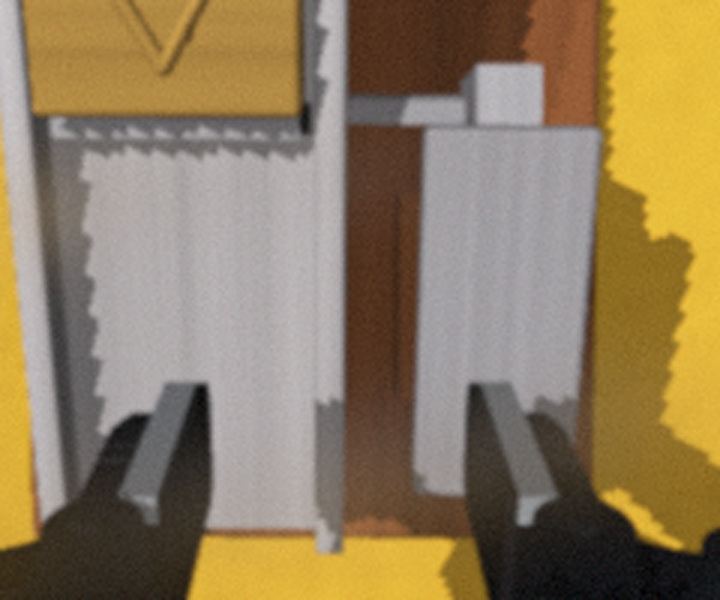

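```bash
python3 - <<'E'
from h import *
from plant import manip
s=manip.read_state();T0=R.from_quat(s["eef_rot"]).as_matrix()
c=manip.get_calibration("wrist")
u=np.array([[229,258.],[317,258]])
f=lambda q:(proj(c,np.array([s["ee_pos"]+T0@[q[0],y+q[2],-q[1]] for y in(-.0213,.0213)]))-u).ravel()
r=least_squares(f,[0,.01,0]);print(r.x,r.fun)
cam=-np.array(c["R"]).T@c["t"];print("cam in tool",T0.T@(cam-s["ee_pos"]),"fwd",T0.T@np.array(c["R"])[2])
v=[.5088,-.1592,.4598];C=chuteR(v[2]);p=s["ee_pos"]+T0@[r.x[0],r.x[2],-r.x[1]]
print(C.T@(p-[v[0],v[1],.075]))
E
```

```text
[0.01009726 0.03787158 0.00158095] [ 2.15145948e-06  9.72919885e-03 -2.15204733e-06 -9.73174134e-03]
cam in tool [ 0.07512354  0.00107854 -0.17467874] fwd [-2.96017083e-01  9.19586229e-04  9.55182203e-01]
[0.06082315 0.03090509 0.0426742 ]
```

>>> apply_moves(motion=[[0.5, [0, 0, 0.005], [0, 0, 0]], [0.5, [0, 0, 0.008], [0, 0, 0]], [0.5, [0, 0, 0.008], [0, 0, 0]], [0.5, [0, 0, 0.008], [0, 0, 0]]])

```text
time: 5.83
ee_pos: [0.5574, -0.1024, 0.058]
eef_rot: [-0.226, 0.965, -0.03, -0.127]
contact_force: [-1.2, -0.8, -0.3]
width: 0.0428
finger_force: 0.0
```

>>> apply_moves(motion=[[0.5, [0, 0, 0.005], [0, 0, 0]], [0.5, [0, 0, 0.005], [0, 0, 0]], [0.5, [0, 0, 0.005], [0, 0, 0]], [0.5, [0, 0, 0.005], [0, 0, 0]]])

```text
time: 6.17
ee_pos: [0.557, -0.1026, 0.0562]
eef_rot: [-0.226, 0.965, -0.03, -0.127]
contact_force: [0.3, 0.9, -0.8]
width: 0.0425
finger_force: 0.0
```

>>> apply_moves(motion=[[0.5, [0, 0, 0.005], [0, 0, 0]], [0.5, [0, 0, 0.005], [0, 0, 0]], [0.5, [0, 0, 0.005], [0, 0, 0]], [0.5, [0, 0, 0.005], [0, 0, 0]]])

```text
time: 6.5
ee_pos: [0.5565, -0.1028, 0.0542]
eef_rot: [-0.226, 0.965, -0.03, -0.127]
contact_force: [0.2, 0.4, 0.4]
width: 0.0426
finger_force: 0.0
```

>>> apply_moves(motion=[[0.5, [0, 0, 0.005], [0, 0, 0]], [0.5, [0, 0, 0.005], [0, 0, 0]], [0.5, [0, 0, 0.005], [0, 0, 0]], [0.5, [0, 0, 0.005], [0, 0, 0]]])

```text
time: 6.83
ee_pos: [0.5561, -0.103, 0.0523]
eef_rot: [-0.226, 0.965, -0.03, -0.127]
contact_force: [0.1, 0.9, -0.5]
width: 0.0427
finger_force: 0.0
```

>>> apply_moves(motion=[[0.5, [0, 0, 0.005], [0, 0, 0]], [0.5, [0, 0, 0.005], [0, 0, 0]], [0.5, [0, 0, 0.005], [0, 0, 0]], [0.5, [0, 0, 0.005], [0, 0, 0]]])

```text
time: 7.17
ee_pos: [0.5556, -0.1033, 0.0504]
eef_rot: [-0.226, 0.965, -0.03, -0.127]
contact_force: [-0.0, -0.3, -0.0]
width: 0.0426
finger_force: 0.0
```

>>> apply_moves(motion=[[0.5, [0, 0, 0.005], [0, 0, 0]], [0.5, [0, 0, 0.005], [0, 0, 0]], [0.5, [0, 0, 0.005], [0, 0, 0]], [0.5, [0, 0, 0.005], [0, 0, 0]]])

```text
time: 7.5
ee_pos: [0.5552, -0.1035, 0.0485]
eef_rot: [-0.226, 0.965, -0.03, -0.127]
contact_force: [0.7, 0.1, 0.4]
width: 0.0421
finger_force: 0.0
```

>>> apply_moves(motion=[[0.5, [0, 0, 0.005], [0, 0, 0]], [0.5, [0, 0, 0.005], [0, 0, 0]], [0.5, [0, 0, 0.005], [0, 0, 0]]])

```text
time: 7.75
ee_pos: [0.5546, -0.1037, 0.0464]
eef_rot: [-0.226, 0.965, -0.03, -0.127]
contact_force: [0.3, -0.8, -0.0]
width: 0.0427
finger_force: 0.0
```

>>> apply_moves(motion=[[0.5, [0, 0, 0.005], [0, 0, 0]], [0.5, [0, 0, 0.005], [0, 0, 0]], [0.5, [0, 0, 0.005], [0, 0, 0]]])

```text
time: 8.0
ee_pos: [0.5541, -0.104, 0.0445]
eef_rot: [-0.226, 0.965, -0.03, -0.127]
contact_force: [-0.3, 0.6, -0.1]
width: 0.0428
finger_force: 0.0
```

```bash
python3 - <<'E'
from h import *
from plant import manip
import cv2
s=manip.read_state();print(s["time"],s["ee_pos"],s["width"],s["contact_force"],s["torque"])
a=manip.snapshot("wrist");b=manip.snapshot("side")
o=np.zeros((400,800,3),np.uint8)
o[:,:400]=cv2.resize(b[195:275,280:360],(400,400),interpolation=2);o[:,400:]=cv2.resize(a[100:300,170:370],(400,400),interpolation=2)
cv2.imwrite("pics/w4.png",o[:,:,::-1])
E
```

```text
8.0 [ 0.5541128  -0.10397441  0.04448872] 0.04282056269605878 [-0.28166734  0.62280683 -0.1063288 ] [ 0.11957118 -0.29618172 -0.00579582]
```

View pics/w4.png

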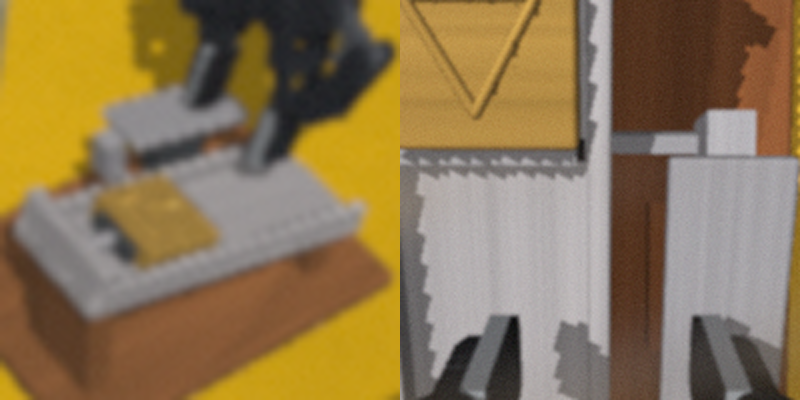

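The fingers are now just above their places: the key finger over the key (crop x 690–715) and the chute finger in the chute (485–520). I keep lowering by feel.

>>> apply_moves(motion=[[0.5, [0, 0, 0.005], [0, 0, 0]], [0.5, [0, 0, 0.005], [0, 0, 0]], [0.5, [0, 0, 0.005], [0, 0, 0]]])

```text
time: 8.35
ee_pos: [0.5537, -0.1042, 0.0426]
eef_rot: [-0.226, 0.965, -0.03, -0.127]
contact_force: [-0.4, -0.1, 0.5]
width: 0.0429
finger_force: 0.0
```

>>> apply_moves(motion=[[0.5, [0, 0, 0.005], [0, 0, 0]], [0.5, [0, 0, 0.005], [0, 0, 0]], [0.5, [0, 0, 0.005], [0, 0, 0]]])

```text
time: 8.6
ee_pos: [0.5532, -0.1045, 0.0406]
eef_rot: [-0.226, 0.965, -0.03, -0.127]
contact_force: [0.3, -0.4, 0.1]
width: 0.0429
finger_force: 0.0
```

>>> apply_moves(motion=[[0.5, [0, 0, 0.004], [0, 0, 0]], [0.5, [0, 0, 0.004], [0, 0, 0]], [0.5, [0, 0, 0.004], [0, 0, 0]]])

```text
time: 8.85
ee_pos: [0.5529, -0.1046, 0.0391]
eef_rot: [-0.226, 0.965, -0.03, -0.127]
contact_force: [-0.4, -0.1, 1.0]
width: 0.0426
finger_force: 0.0
```

>>> apply_moves(motion=[[0.5, [-0.0013, 0, 0.005], [0, 0, 0]], [0.5, [-0.0013, 0, 0.005], [0, 0, 0]], [0.5, [-0.0013, 0, 0.005], [0, 0, 0]]])

```text
time: 9.1
ee_pos: [0.5531, -0.1046, 0.0372]
eef_rot: [-0.226, 0.965, -0.03, -0.127]
contact_force: [0.1, 0.1, 1.5]
width: 0.0428
finger_force: 0.9
```

>>> apply_moves(motion=[[0.5, [-0.0013, 0, 0.005], [0, 0, 0]], [0.5, [-0.0013, 0, 0.005], [0, 0, 0]], [0.5, [-0.0013, 0, 0.005], [0, 0, 0]]])

```text
time: 9.35
ee_pos: [0.5532, -0.1046, 0.0351]
eef_rot: [-0.226, 0.965, -0.03, -0.127]
contact_force: [1.7, 0.9, 3.1]
width: 0.043
finger_force: 1.4
```

>>> apply_moves(motion=[[0.5, [-0.0013, 0, 0.005], [0, 0, 0]], [0.5, [-0.0013, 0, 0.005], [0, 0, 0]], [0.5, [-0.0013, 0, 0.005], [0, 0, 0]]])

```text
time: 9.6
ee_pos: [0.5531, -0.1046, 0.033]
eef_rot: [-0.226, 0.965, -0.03, -0.127]
contact_force: [1.7, 0.3, 2.6]
width: 0.0426
finger_force: 1.8
```

>>> apply_moves(motion=[[0.5, [-0.0013, 0, 0.005], [0, 0, 0]], [0.5, [-0.0013, 0, 0.005], [0, 0, 0]], [0.5, [-0.0013, 0, 0.005], [0, 0, 0]]])

```text
time: 9.85
ee_pos: [0.553, -0.1046, 0.0309]
eef_rot: [-0.226, 0.965, -0.03, -0.127]
contact_force: [1.8, 0.3, 3.6]
width: 0.0427
finger_force: 2.1
```

>>> apply_moves(motion=[[0.5, [-0.0013, 0, 0.005], [0, 0, 0]], [0.5, [-0.0013, 0, 0.005], [0, 0, 0]], [0.5, [-0.0013, 0, 0.005], [0, 0, 0]]])

```text
time: 10.1
ee_pos: [0.5533, -0.1045, 0.029]
eef_rot: [-0.226, 0.965, -0.03, -0.127]
contact_force: [2.0, 2.4, 6.1]
width: 0.0428
finger_force: 3.2
```

>>> apply_moves(motion=[[0.5, [-0.0013, 0, 0.005], [0, 0, 0]], [0.5, [-0.0013, 0, 0.005], [0, 0, 0]], [0.5, [-0.0013, 0, 0.005], [0, 0, 0]]])

```text
time: 10.35
ee_pos: [0.5532, -0.1045, 0.0271]
eef_rot: [-0.226, 0.965, -0.03, -0.127]
contact_force: [1.5, 2.2, 6.2]
width: 0.0426
finger_force: 3.6
```

```bash
python3 - <<'E'
from h import *
from plant import manip
s=manip.read_state();print(s["time"],s["ee_pos"],s["contact_force"],s["torque"],s["finger_force"])
for n in("top","side","wrist"):
  manip.snapshot(n);print(n,[(d["xy"],d["score"]) for d in manip.search_frame(n,"die_center")][:1])
E
```

```text
10.35 [ 0.55324452 -0.10446616  0.02705984] [1.53491015 2.17172522 6.21460662] [ 0.3659332  -0.29905216  0.02137008] 3.622077068212093
top []
side [([320.7, 235.2], 0.74)]
wrist [([204.4, 215.9], 0.92)]
```

>>> apply_moves(motion=[[0.5, [-0.0013, 0, 0.005], [0, 0, 0]], [0.5, [-0.0013, 0, 0.005], [0, 0, 0]], [0.5, [-0.0013, 0, 0.005], [0, 0, 0]]])

```text
time: 10.9
ee_pos: [0.5538, -0.1044, 0.0261]
eef_rot: [-0.226, 0.966, -0.03, -0.126]
contact_force: [0.9, 2.2, 13.6]
width: 0.0426
finger_force: 7.3
```

>>> apply_moves(motion=[[0.5, [-0.0013, 0, 0.005], [0, 0, 0]], [0.5, [-0.0013, 0, 0.005], [0, 0, 0]], [0.5, [-0.0013, 0, 0.005], [0, 0, 0]]])

```text
time: 11.15
ee_pos: [0.5551, -0.1042, 0.0256]
eef_rot: [-0.226, 0.966, -0.03, -0.125]
contact_force: [1.5, 3.1, 24.9]
width: 0.0429
finger_force: 12.8
```

```bash
cat > chk.py <<'E'
from h import *
from plant import manip
import cv2
s=manip.read_state();print(s["time"],s["ee_pos"],s["contact_force"],s["torque"],s["finger_force"])
v=[.5088,-.1592,.4598]
for n in("side","wrist"):
  c=manip.get_calibration(n);im=manip.snapshot(n);cv2.imwrite(f"pics/z_{n}.png",im[:,:,::-1])
  for d in manip.search_frame(n,"die_center")[:1]:
    r=least_squares(lambda q:(proj(c,[chuteR(v[2])@[q[0],q[1],.014]+[v[0],v[1],.075]])-d["xy"]).ravel(),[.03,0]).x
    print(n,d,"chute xy",r.round(4))
E
python3 chk.py
```

```text
11.15 [ 0.55511742 -0.10420161  0.02558631] [ 1.49905371  3.1085524  24.89761002] [ 0.70191307  0.96545465 -0.14293672] 12.789867482206319
side {'xy': [321.3, 236.5], 'score': 0.66} chute xy [ 0.0279 -0.0094]
wrist {'xy': [206.0, 216.0], 'score': 0.95} chute xy [0.0426 0.0009]
```

>>> apply_moves(motion=[[0.5, [0.0005, 0, -0.002], [0, 0, 0]], [0.5, [0.0005, 0, -0.002], [0, 0, 0]], [0.5, [0.0005, 0, -0.002], [0, 0, 0]], [0.5, [0.0005, 0, -0.002], [0, 0, 0]], [0.5, [0.0005, 0, -0.002], [0, 0, 0]], [0.5, [0.0005, 0, -0.002], [0, 0, 0]]])

```text
time: 11.85
ee_pos: [0.555, -0.1042, 0.0257]
eef_rot: [-0.226, 0.966, -0.03, -0.125]
contact_force: [3.7, 3.4, 20.0]
width: 0.0426
finger_force: 9.7
```

```bash
python3 chk.py; python3 - <<'E'
import cv2,numpy as np
a=cv2.imread("pics/z_wrist.png");b=cv2.imread("pics/z_side.png")
o=np.zeros((400,800,3),np.uint8)
o[:,:400]=cv2.resize(b[195:275,280:360],(400,400),interpolation=2);o[:,400:]=cv2.resize(a[100:300,170:370],(400,400),interpolation=2)
cv2.imwrite("pics/w5.png",o)
E
```

```text
11.85 [ 0.555049   -0.10422653  0.02568923] [ 3.74991876  3.35885892 19.97154891] [ 0.66287312  0.16928537 -0.14676333] 9.723297569835267
side {'xy': [324.5, 232.1], 'score': 0.62} chute xy [0.0471 0.0009]
wrist {'xy': [206.8, 212.4], 'score': 0.63} chute xy [0.0409 0.0013]
```

View pics/w5.png

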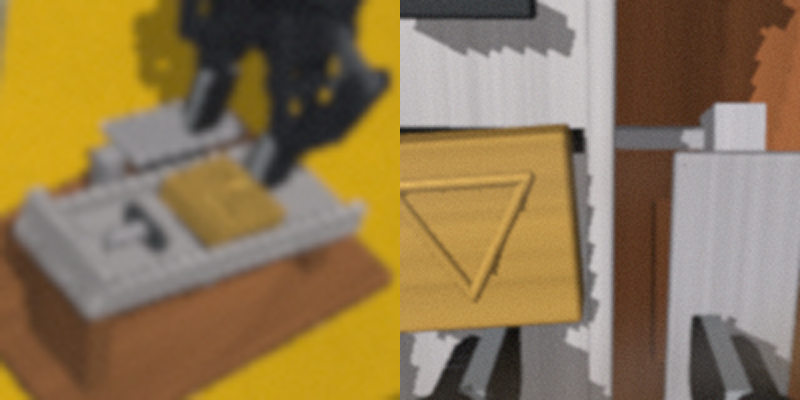

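The picture shows the die stopped against the chute finger (wrist crop edge at about row 325). The key is down at its hard stop, after about 12 mm of travel with a steep rise in force. Handing in.

```bash
python3 -c "
from plant import manip
print(manip.finish_job())"
```

```text
the job is handed in; nothing more can be done
None
```

I handed the job in at about 12 s, with the key pressed to its hard stop and the die resting against the finger about 41 mm down the chute; the hand-in returned no verdict. I never went near the cup, jar or block.

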